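# Clamp the slip stack in the padding press

### The arm

A 6-joint arm with a two-finger parallel gripper is mounted at the origin on the work surface. World frame = base frame: x ahead of the robot, y to its left, z up, the work surface at z = 0. Lengths are in m, angles in rad, forces in N, time in s.
With the tool pointing down it reaches from about 0.25 to 0.8 m from the base axis. Payload 3.9 kg.
Tool frame: the origin (TCP) lies midway between the tips of the shut fingers; the grasp point (between the pads) lies 19 mm behind it; x points along the fingers, y is the direction in which the jaws open and shut, and the axes are right-handed (so a half turn about x gives the same grasp; the last joint's range is limited). The gripper opens to 85 mm and grips with 20 to 120 N. Pads are 22 mm wide; open, the fingers measure 114 mm over their backs; the gripper's body (76 mm by 85 mm) begins 54 mm behind the grasp point. The pads swing forward as they close: fully open they stand 13 mm farther back than shut.
Start: joints at [1.109, 0.26, -0.138, 1.173, 0, 1.571], TCP at [0.234, 0.47, 0.231] pointing down, gripper open.
Joint ranges: [-2.78, 2.78], [-0.83, 1.72], [-1.28, 1.37], [-1.9, 2.12], [-1.57, 1.48], [-3.14, 3.14]. Speed limits (rad/s): [2.57, 2.57, 3.14, 3.14, 3.14, 3.14].

### API

Orientations are given as [roll, pitch, yaw] about the fixed x, y, z axes, in that order (R = Rz(yaw) Ry(pitch) Rx(roll)).
In Python, from rig import manip gives the robot as it stands.
- The arm moves only by the tool move_arm, never from a script. Its argument "motion" is text: rows parted by semicolons, each of 5 numbers parted by spaces: the shift along the world's x, y, z in m, then the turn about the world's z in degrees, then the closure, from 0 (fully open) to 1 (shut). In form: x y z turn fingers; .... A call has exactly 5 rows; each row is the pose to reach, as a shift and turn from the pose measured when the call began; what a row does not reach only later rows make up. A row lasts 1/8 s, in which the tool goes at most 62.5 mm and 10.7 degrees, less where a joint would pass 70% of its speed; a pose out of reach is approached as far as the arm can. A call with a gripper value outside its range is refused whole. The fingers move at their own pace and stop on an object; the grip force is fixed at half the most. Time passes only in rows, so rows that repeat a pose let the fingers close, or fill a call up. It gives the time, the measured TCP pose, the force and the opening at its end, in the units of the state.
- manip.sense(): the state, without advancing time (a new reading comes with each control period).
- manip.capture(name): name is "side" or "top"; returns a dict with "pixels" (420x560x3 uint8, red, green, blue), "depth" (420x560 float32, m along the optical axis (not along the pixel's ray), 0 where there is no reading), "vfov" (degrees; the focal length in pixels is half the picture's height over the tangent of half this angle, whatever the lens; pixels are square), "cx", "cy" (the principal point, pixels), "distortion" ([k1, k2, p1, p2, k3] as OpenCV has them; the pictures are not rectified), "xyz" and "attitude" of the camera in the world. Camera axes: x right, y down, z forward; pixel columns grow to the right and rows downward; lengths in m; the calibration is good to about 2 mm. A picture is of the moment at which its call begins.
- manip.sign_off(): hands the job in, once; it reports no verdict.
Trained networks look in a picture, given as the dict that the camera call returned (one of the last four; its "shot" number tells which), for a name from the list of things; names that differ only in an ending like _2 or _b are one class to them, and where a whole thing is asked for, a point or a joint stands for the part that bears it (a point fixed in the world has none). Each returns a list of dicts, best first, with "confidence" (0 to 1); they miss things now and then, are a little off and sometimes report something else, mostly with a low value. They report only what shows in the picture. A call takes as long as a camera call. They do not tell look-alikes from the thing itself.
- manip.look_for(name, picture): "extent" ([left, top, width, height] in pixels, round what is visible of it).
- manip.outline_of(name, picture): "mask" (420x560 bool, what is visible of it) and "extent" ([left, top, width, height] in pixels, round what is visible of it).
- manip.mark_of(name, picture): "location" ([column, row] in pixels: a listed point, or the origin of a listed thing).
The state is a dict: "time_s": time; "joint_pos": joint angles; "qvel": joint speeds; "joint_efforts": joint torques, N m; "tool_pos": TCP position; "orientation": TCP orientation; "ft_force": force on the tool from outside, world axes, zero at the start; "wrist_torque": the same for the moment, N m; "gripper_width": finger opening in m.
Only numpy, scipy, OpenCV 4.12 (cv2) and the standard library are available. Lean on these libraries where they do the work, as an engineer would, in place of code of your own. Each camera call takes 0.05 s, during which the arm holds its last target.

### The job

Clamp the stack of slips that lies in the padding press: push the strap by its upright post with the outside of a finger, over the stack until it stops at the stud, and only then push the cam lever fully down with a fingertip. Pinch and lift nothing, do not shift the stack of slips, and leave the other things on the counter standing where they are.

Things in the scene. Friction and masses are not known exactly. Their poses are not given: they have to be found in the camera images.
- press: The padding press, a grey base plate 200 (x) x 240 (y) x 12 mm fixed to the counter, with aluminium fences 32 mm high on two sides of the stack. Origin: underside, 5 mm to -y of the plate's middle; z up. The strap's pivot stud stands at its y = +90 mm, the stud with the cam lever at y = -80 mm (both x = 0). The press stands in another place and yaw each time.
- strap (a joint): Angle of the steel strap about the upright pivot, rad: 0 = home, fully over the stack (strap along the press's -y, slot round the lever's stud, hard stop); positive = swung away, clockwise seen from above, towards the press's -x side (at 1.57 it points along -x). Range 0 to 2.0; it starts swung away. It stays where it is left; pushing at the post takes about 2 N.
- strap_pivot (a point): On the pivot axis, at the height of the strap's top face (54 mm above the counter). A nut there rises to 61 mm and the stud to 66 mm. The strap is 24 mm wide, 8 mm thick and reaches 191 mm from the pivot; it is always level and its underside is 4 mm above the stack.
- post (a point): Middle of the black upright finger post on the strap: 16 mm in diameter, 40 mm tall, its foot on the strap's top face (54 mm above the counter), its top at 94 mm. It stands 100 mm from the pivot axis, along the strap.
- lever (a joint): Angle of the cam lever about its level hinge (parallel to the press's x), rad: 0 = up, leaning outwards to the press's -y at 0.95 rad above level; 1.0 = fully down at a hard stop, about level, pointing along -y. It starts near 0. It stays where it is left; about 5 N at the paddle moves it.
- lever_hinge (a point): The cam lever's hinge, on top of its stud: 66 mm above the counter, 170 mm from the strap's pivot (y = -80 mm in the press). The lever reaches 92 mm from here; nothing lies under it.
- paddle (a point): Middle of the black paddle of the cam lever, 70 mm from the hinge: paddle 45 mm long (47 to 92 mm from the hinge), 24 mm wide, 12 mm thick; this point is at mid thickness; its y axis runs along the lever (-y outwards), its z axis out of the upper face.
- slips: Loose stack of paper slips lying on the press's plate between the fences, 150 x 90 x 30 mm, long side along the press's x; origin at the middle of its underside, 12 mm above the counter.
- glue_pot: Bystander: white jar, 60 mm across, 78 mm tall, behind the press (its +x side); origin under its middle.
- stamp: Bystander: wooden rubber stamp, 38 mm across, 68 mm tall, on the press's -x, -y side; origin under its middle.
- clip_cup: Bystander: small grey cup, 64 mm across, 50 mm tall, behind the press (its +x, +y side); origin under its middle.
- stapler: Bystander: stapler, 150 x 36 x 46 mm, at the right; origin under its middle.
- pen_pot: Bystander: pot 76 mm across and 95 mm tall with pens up to 155 mm; origin under its middle.
- mug: Bystander: white mug, 76 mm across, 90 mm tall, at the left; origin under its middle.
- tape_dispenser: Bystander: black tape dispenser, 140 x 55 mm, 84 mm tall, at the left; origin under its middle.
Things that resemble listed ones, but are neither listed nor needed, are in the scene too. There is more than one size of the slips; the one meant has the size given above.

How it is judged:
By the outcome, as a careful person would: the job done as asked, in the order asked, and still so for the second after the job is handed in, with the robot touching nothing.
It also fails if it takes over 61 s, if anything falls off the work surface, if the arm or the gripper's body presses on something with over 40 N, if the wrist force passes 120 N, or if a joint passes its speed limit or range.

## Working session

There is one attempt and no reset: what is moved stays moved. The work goes in short steps, Python scripts to look and compute and a tool call to move; the robot and the scene stay as the last step left them, time stands still between calls to the robot, and variables do not carry over. Pictures are saved under pics/ and viewed, and the job is handed in when it is done.

Besides the shell and the picture viewer there is one more tool, called after ">>>" as a command line: name --argument value ..., lists and objects as JSON in quotes. move_arm: Moves the arm, as the interface text tells. Its arguments: {"type":"object","properties":{"motion":{"type":"string"}},"required":["motion"]}

```bash
mkdir -p pics; ls; cat > h.py <<'E'
from rig import manip
import numpy as np, cv2, pickle
def save(name,p): cv2.imwrite('pics/'+name,cv2.cvtColor(p,cv2.COLOR_RGB2BGR))
def K(c):
    f=c['pixels'].shape[0]/2/np.tan(np.radians(c['vfov'])/2)
    return np.array([[f,0,c['cx']],[0,f,c['cy']],[0,0,1.]])
def Rm(a):
    from scipy.spatial.transform import Rotation as R
    a=np.array(a,float)
    if a.shape==(3,3): return a
    if a.size==3: return R.from_euler('xyz',a).as_matrix()
    return R.from_quat(a).as_matrix()
def ray(c,uv):
    p=cv2.undistortPointsIter(np.array([[uv]],float),K(c),np.array(c['distortion'],float),None,None,(3,50,1e-10)) if hasattr(cv2,'undistortPointsIter') else cv2.undistortPoints(np.array([[uv]],float),K(c),np.array(c['distortion'],float))
    d=np.array([*p.ravel(),1.]); return Rm(c['attitude'])@d
def atz(c,uv,z):
    d=ray(c,uv); o=np.array(c['xyz']); return o+d*(z-o[2])/d[2]
def atd(c,uv):
    u,v=np.round(uv).astype(int); return np.array(c['xyz'])+ray(c,uv)*c['depth'][v,u]
def proj(c,P):
    R=Rm(c['attitude']); q=(np.array(P)-c['xyz'])@R
    uv,_=cv2.projectPoints(q.reshape(-1,1,3),np.zeros(3),np.zeros(3),K(c),np.array(c['distortion'],float)); return uv.reshape(-1,2)
E
python3 - <<'E'
from h import *
print(manip.sense())
for n in ('top','side'):
    c=manip.capture(n); save(n+'0.png',c['pixels'])
    pickle.dump(c,open(n+'0.pkl','wb'))
    print(n,c['vfov'],c['cx'],c['cy'],c['distortion'],c['xyz'],c['attitude'])
    for nm in ('post','strap_pivot','lever_hinge','paddle','slips','press','glue_pot','stamp','clip_cup'):
        r=manip.mark_of(nm,c); print(nm,[(np.round(x['location']).tolist(),round(x['confidence'],2)) for x in r])
E
```

```text
pics
{'time_s': 0.0, 'joint_pos': array([ 1.10898414e+00,  2.60717323e-01, -1.39367933e-01,  1.17268794e+00,
        2.78453493e-05,  1.57077480e+00]), 'qvel': array([ 8.38164804e-04, -2.04878144e-05,  2.38827200e-03, -3.45861322e-04,
        9.44152607e-04,  3.78927217e-04]), 'joint_efforts': array([-6.57708897e-04, -4.05672705e+01,  2.53924602e+01,  1.89440249e-02,
        3.00406202e-05,  1.15639875e-05]), 'tool_pos': array([0.23361659, 0.46940503, 0.23044786]), 'orientation': array([-1.58490253,  1.56881927, -2.04669321]), 'ft_force': array([0.30753584, 0.11820425, 0.19495515]), 'wrist_torque': array([-0.0606775 ,  0.04085443,  0.04261863]), 'gripper_width': 0.08562472482867271}
top 44.46156060505542 281.18771793368325 204.9110137308466 [-0.076665  0.        0.        0.        0.      ] [0.42314725 0.03535339 1.44424034] [-3.05552702 -0.01645402 -1.59674994]
post [([255.0, 226.0], 0.88)]
strap_pivot [([251.0, 190.0], 0.98)]
lever_hinge [([312.0, 208.0], 0.7)]
paddle [([329.0, 212.0], 0.71), ([253.0, 137.0], 0.66)]
slips [([385.0, 299.0], 0.73), ([198.0, 293.0], 0.68), ([281.0, 198.0], 0.56)]
press []
glue_pot [([335.0, 157.0], 0.59), ([253.0, 229.0], 0.45)]
stamp [([316.0, 264.0], 0.59)]
clip_cup [([255.0, 135.0], 0.86)]
side 53.318491743616775 274.82516618353515 210.03601140421105 [-0.02140235  0.          0.          0.          0.        ] [ 0.35524356 -1.02578583  0.67573569] [-2.07451397  0.00596924 -0.17343568]
post [([252.0, 205.0], 0.71)]
strap_pivot [([284.0, 209.0], 0.96)]
lever_hinge []
paddle []
slips [([282.0, 233.0], 0.88), ([188.0, 310.0], 0.76), ([335.0, 218.0], 0.67), ([190.0, 208.0], 0.58)]
press [([280.0, 238.0], 0.8)]
glue_pot [([336.0, 263.0], 0.81), ([333.0, 220.0], 0.23)]
stamp [([226.0, 261.0], 0.71)]
clip_cup [([338.0, 218.0], 0.77)]
```

View pics/top0.png

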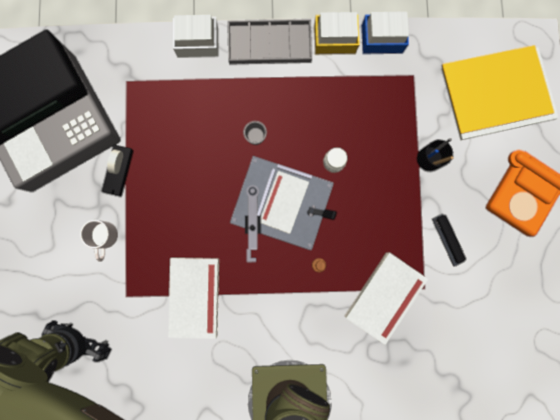

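View pics/side0.png

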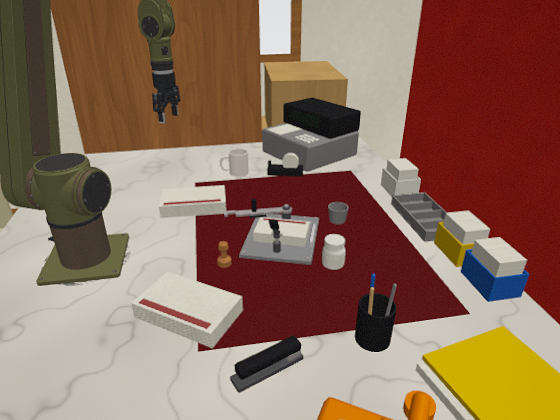

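```bash
python3 - <<'E'
from h import *
c=pickle.load(open('top0.pkl','rb'))
s=pickle.load(open('side0.pkl','rb'))
p=atz(c,(251,190),.054);h=atz(c,(312,208),.066);po=atz(c,(255,226),.074)
print('pivot',p,'side',atz(s,(284,209),.054));print('hinge',h,np.linalg.norm((h-p)[:2]));print('post',po,np.linalg.norm((po-p)[:2]),'side',atz(s,(252,205),.074))
print('paddle',atz(c,(329,212),.12))
for n,uv in (('glue',(335,157)),('stamp',(316,264)),('cup',(255,135))): print(n,atz(c,uv,0))
crop=cv2.resize(c['pixels'][110:320,170:430],None,fx=3,fy=2.85*1.0,interpolation=cv2.INTER_CUBIC);save('crop0.png',crop[:600,:800])
crop=cv2.resize(s['pixels'][150:310,130:390],None,fx=3,fy=3,interpolation=cv2.INTER_CUBIC);save('crops0.png',crop)
E
```

```text
pivot [0.58520739 0.09044991 0.054     ] side [0.57530476 0.08738078 0.054     ]
hinge [ 0.53105812 -0.07320726  0.066     ] 0.1723827494657115
post [0.48605394 0.08102294 0.074     ] 0.09960057278285343 side [0.47718019 0.09436768 0.074     ]
paddle [ 0.51535243 -0.11272744  0.12      ]
glue [ 6.80541495e-01 -1.48751557e-01 -2.22044605e-16]
stamp [ 0.37865895 -0.08481731  0.        ]
cup [0.74939437 0.07797735 0.        ]
```

View pics/crop0.png

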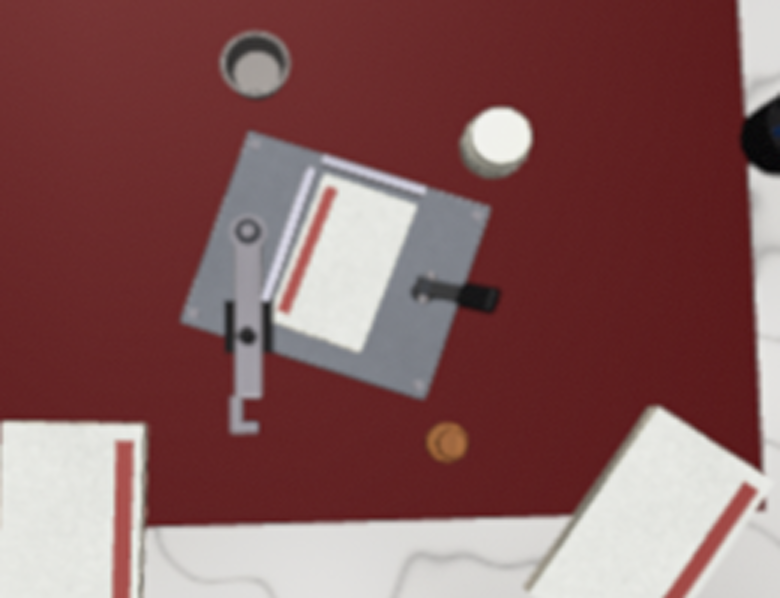

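View pics/crops0.png

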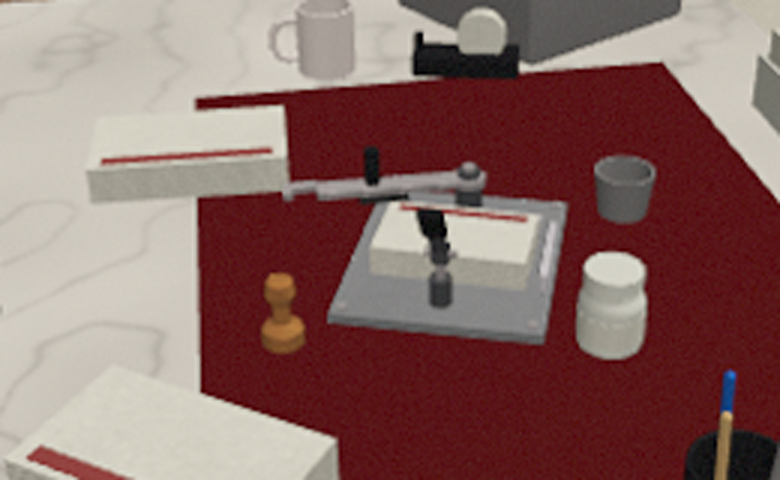

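```bash
python3 - <<'E'
from h import *
for n in ('top0','side0'):
    c=pickle.load(open(n+'.pkl','rb'))
    V,U=np.mgrid[0:420,0:560]
    p=cv2.undistortPoints(np.stack([U,V],-1).reshape(-1,1,2).astype(float),K(c),np.array(c['distortion'])).reshape(420,560,2)
    d=np.dstack([p,np.ones((420,560))])@Rm(c['attitude']).T
    X=np.array(c['xyz'])+d*c['depth'][...,None]
    roi=(X[...,0]>.35)&(X[...,0]<.7)&(X[...,1]>-.2)&(X[...,1]<.2)&(c['depth']>0)
    mat=roi&(abs(X[...,2])<.004); print(n,'counter z',np.median(X[...,2][mat]))
    near=lambda q,r:(np.hypot(X[...,0]-q[0],X[...,1]-q[1])<r)&roi
    for nm,q,r,z0,z1 in (('post',(.486,.081),.03,.07,.12),('nut',(.583,.09),.025,.056,.09),('pad/lever',(.515,-.11),.06,.07,.17),('strap',(.53,.085),.09,.044,.060)):
        m=near(q,r)&(X[...,2]>z0)&(X[...,2]<z1)
        P=X[m]; print(nm,len(P),P.mean(0).round(4) if len(P) else '',P.min(0).round(3),P.max(0).round(3))
        if nm=='strap':
            u,s,vt=np.linalg.svd(P[:,:2]-P[:,:2].mean(0)); print(np.degrees(np.arctan2(vt[0,1],vt[0,0])))
        if nm=='pad/lever' : print(P[np.argsort(P[:,2])].round(3)[::max(1,len(P)//12)])
    m=roi&(abs(X[...,2]-.012)<.004)
    r=cv2.minAreaRect((X[m][:,:2]*1000).astype(np.float32)); print('plate',r,cv2.boxPoints(r).round(0).tolist())
    o=manip.sense()
R=Rm(o['orientation']);print(R.round(3))
E
```

```text
top0 counter z 0.0004174089851398666
post 30 [0.4837 0.0874 0.092 ] [0.477 0.08  0.071] [0.491 0.094 0.099]
nut 79 [0.581  0.0865 0.0612] [0.56  0.074 0.056] [0.598 0.101 0.072]
pad/lever 218 [ 0.5153 -0.0987  0.111 ] [ 0.496 -0.129  0.07 ] [ 0.536 -0.064  0.148]
[[ 0.533 -0.07   0.07 ]
 [ 0.525 -0.07   0.075]
 [ 0.517 -0.074  0.08 ]
 [ 0.516 -0.079  0.086]
 [ 0.525 -0.092  0.098]
 [ 0.514 -0.096  0.107]
 [ 0.516 -0.103  0.116]
 [ 0.518 -0.113  0.123]
 [ 0.52  -0.107  0.127]
 [ 0.509 -0.129  0.134]
 [ 0.516 -0.119  0.138]
 [ 0.504 -0.115  0.141]
 [ 0.513 -0.123  0.146]]
strap 781 [0.519  0.0711 0.051 ] [ 0.441 -0.004  0.044] [0.599 0.109 0.06 ]
163.5012082593075
plate ((524.3412475585938, -0.7537078857421875), (396.2686462402344, 346.0704650878906), 89.50083923339844) [[350.0, -197.0], [696.0, -200.0], [699.0, 196.0], [353.0, 199.0]]
side0 counter z 0.0017057008309431243
post 43 [0.4795 0.0839 0.085 ] [0.473 0.076 0.071] [0.486 0.098 0.096]
nut 43 [0.5786 0.081  0.0613] [0.562 0.067 0.056] [0.593 0.093 0.068]
pad/lever 134 [ 0.5102 -0.1096  0.1131] [ 0.493 -0.131  0.07 ] [ 0.534 -0.071  0.144]
[[ 0.52  -0.081  0.07 ]
 [ 0.53  -0.075  0.075]
 [ 0.524 -0.091  0.082]
 [ 0.512 -0.097  0.093]
 [ 0.506 -0.103  0.104]
 [ 0.505 -0.111  0.112]
 [ 0.512 -0.116  0.117]
 [ 0.511 -0.12   0.123]
 [ 0.516 -0.123  0.13 ]
 [ 0.498 -0.124  0.135]
 [ 0.495 -0.125  0.139]
 [ 0.513 -0.125  0.14 ]
 [ 0.498 -0.123  0.144]]
strap 378 [0.5162 0.0731 0.0516] [ 0.441 -0.001  0.044] [0.597 0.103 0.06 ]
172.83268784842247
plate ((518.44287109375, 10.745391845703125), (299.2456970214844, 403.7493896484375), 77.52464294433594) [[289.0, -92.0], [683.0, -179.0], [748.0, 113.0], [354.0, 200.0]]
[[ 0.     0.446  0.895]
 [-0.     0.895 -0.446]
 [-1.    -0.     0.   ]]
```

Candidates: the slips meant are the small stack in the press, top pixel (281,198). The big stacks at (198,293) and (385,299) are look-alikes. The post is the black dot on the strap at (253,226). The network's glue_pot guess at (253,229) is actually the post, and the real jar is at (335,157). The lever and paddle are at (312–330,210); the second paddle guess, (253,137), is the clip cup. In the close crop the post stands on the swung-away strap, and the lever is up and leaning outwards.

>>> move_arm --motion "0.035 -0.05 0 5 1; 0.07 -0.1 0 10 1; 0.105 -0.15 0 15 1; 0.14 -0.2 0 20 1; 0.165 -0.23 0 25 1"

```text
time_s: 1.62
tool_pos: [0.3999, 0.2378, 0.2315]
orientation: [-0.07, 1.57, -0.095]
ft_force: [-0.2, 1.4, 0.9]
gripper_width: 0.0001
```

```bash
cat > st.py <<'E'
from h import *
o=manip.sense();R=Rm(o['orientation'])
print(round(o['time_s'],2),'tcp',o['tool_pos'].round(4),'q',o['joint_pos'].round(2),'F',o['ft_force'].round(2),'w',round(float(o['gripper_width']),4),'yaw',np.degrees(np.arctan2(R[1,1],R[0,1])).round(1),'tilt',R[2,0].round(3))
E
python3 st.py
```

```text
1.62 tcp [0.3999 0.2378 0.2315] q [ 0.54  0.16 -0.27  1.14 -0.    0.56] F [-0.22  1.39  0.93] w 0.0001 yaw 88.6 tilt -1.0
```

>>> move_arm --motion "0.03 -0.035 0 0.5 1; 0.06 -0.07 0 1 1; 0.082 -0.099 -0.02 1.4 1; 0.082 -0.099 -0.06 1.4 1; 0.082 -0.099 -0.1 1.4 1"

```text
time_s: 2.25
tool_pos: [0.4828, 0.1382, 0.1308]
orientation: [0.236, 1.569, 0.234]
ft_force: [0.1, -0.2, -1.5]
gripper_width: 0.0003
```

```bash
python3 - <<'E'
import st
from h import *
for n in ('top','side'):
    c=manip.capture(n); pickle.dump(c,open(n+'1.pkl','wb'))
    print(n,[(np.round(x['location'],1).tolist(),round(x['confidence'],2)) for x in manip.mark_of('post',c)])
    t=proj(c,[manip.sense()['tool_pos']])[0];print('tcp px',t)
    u,v=int(t[0]),int(t[1]); save(n+'1.png',cv2.resize(c['pixels'][max(0,v-80):v+80,max(0,u-100):u+100],None,fx=4,fy=3.7,interpolation=cv2.INTER_CUBIC))
E
```

```text
2.25 tcp [0.4828 0.1382 0.1308] q [ 0.28  0.29 -0.38  0.9  -0.    0.28] F [ 0.13 -0.16 -1.5 ] w 0.0003 yaw 89.9 tilt -1.0
top [([254.4, 224.7], 0.88)]
tcp px [232.29673306 228.61631421]
side [([253.9, 205.7], 0.85), ([275.9, 233.5], 0.59)]
tcp px [251.01723357 181.64159552]
```

View pics/side1.png

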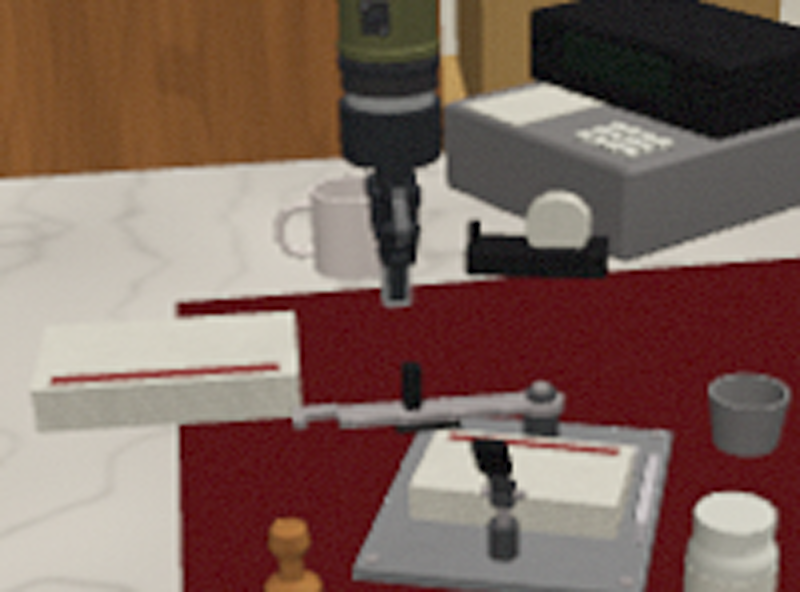

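View pics/top1.png

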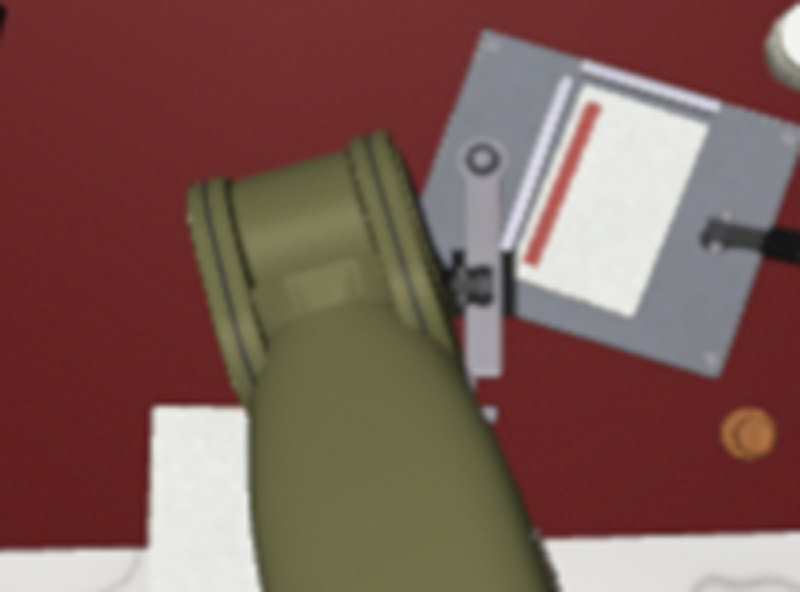

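The side view shows the finger at (250,182) behind the post at (254,203), with clear space under it. Next I lower it and move in.

>>> move_arm --motion "0 0 -0.03 0 1; 0 0 -0.063 0 1; 0 0 -0.064 0 1; 0 -0.008 -0.064 0 1; 0 -0.016 -0.064 0 1"

```text
time_s: 3.08
tool_pos: [0.4832, 0.1226, 0.0696]
orientation: [0.113, 1.568, 0.113]
ft_force: [-0.1, -1.0, 0.2]
gripper_width: 0.0001
```

```bash
python3 - <<'E'
import st
from h import *
c=manip.capture('side'); pickle.dump(c,open('side2.pkl','wb'))
u,v=255,200; save('side2.png',cv2.resize(c['pixels'][v-60:v+60,u-80:u+80],None,fx=5,fy=5,interpolation=cv2.INTER_CUBIC))
E
```

```text
3.08 tcp [0.4832 0.1226 0.0696] q [ 0.25  0.34 -0.48  0.75 -0.    0.25] F [-0.07 -0.96  0.21] w 0.0001 yaw 90.0 tilt -1.0
```

View pics/side2.png

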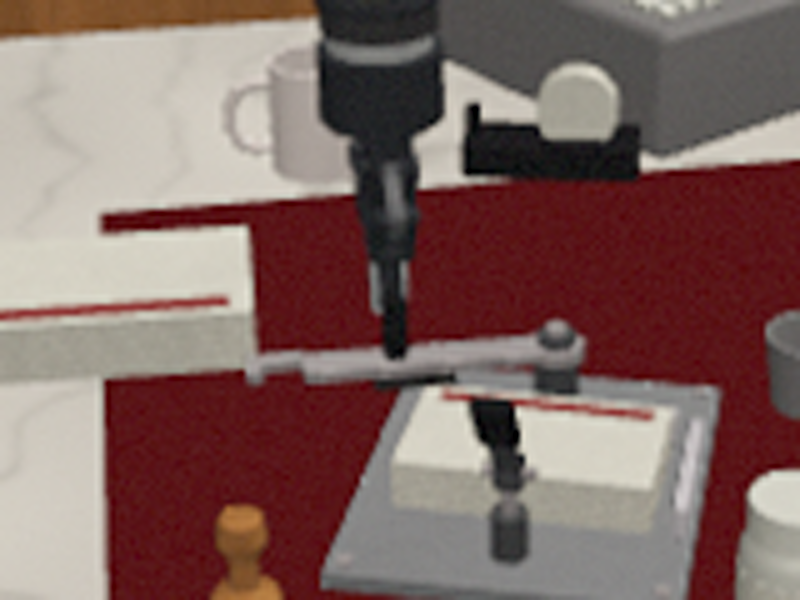

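```bash
python3 - <<'E'
import numpy as np
P=np.array([.581,.087])
for th in list(range(180,257,4))+[252]:
    a=np.radians(th);t=np.array([-np.sin(a),np.cos(a)]);print(th,(P+.1*np.array([np.cos(a),np.sin(a)])-.022*t).round(4),'yaw',th-90)
E
```

```text
180 [0.481 0.109] yaw 90
184 [0.4797 0.102 ] yaw 94
188 [0.4789 0.0949] yaw 98
192 [0.4786 0.0877] yaw 102
196 [0.4788 0.0806] yaw 106
200 [0.4795 0.0735] yaw 110
204 [0.4807 0.0664] yaw 114
208 [0.4824 0.0595] yaw 118
212 [0.4845 0.0527] yaw 122
216 [0.4872 0.046 ] yaw 126
220 [0.4903 0.0396] yaw 130
224 [0.4938 0.0334] yaw 134
228 [0.4977 0.0274] yaw 138
232 [0.5021 0.0217] yaw 142
236 [0.5068 0.0164] yaw 146
240 [0.5119 0.0114] yaw 150
244 [0.5174 0.0068] yaw 154
248 [0.5231 0.0025] yaw 158
252 [ 0.5292 -0.0013] yaw 162
256 [ 0.5355 -0.0047] yaw 166
252 [ 0.5292 -0.0013] yaw 162
```

>>> move_arm --motion "-0.002 -0.008 -0.002 0 1; -0.003 -0.014 -0.002 0 1; -0.004 -0.021 -0.002 4 1; -0.0045 -0.028 -0.002 8 1; -0.005 -0.035 -0.002 12 1"

```text
time_s: 3.75
tool_pos: [0.4782, 0.0867, 0.0677]
orientation: [0.187, 1.567, 0.398]
ft_force: [0.4, 1.7, 0.4]
gripper_width: 0.0001
```

```bash
cat > look.py <<'E'
import st,sys
from h import *
tag=sys.argv[1]
c=manip.capture('side'); pickle.dump(c,open('side%s.pkl'%tag,'wb'))
a=c['pixels'][140:260,190:350]
a=cv2.resize(a,None,fx=5,fy=5,interpolation=cv2.INTER_CUBIC)
save('s%s.png'%tag,a)
t=manip.capture('top'); pickle.dump(t,open('top%s.pkl'%tag,'wb'))
save('t%s.png'%tag,cv2.resize(t['pixels'][140:260,200:360],None,fx=5,fy=5,interpolation=cv2.INTER_CUBIC))
E
python3 look.py 3
```

```text
3.75 tcp [0.4782 0.0867 0.0677] q [ 0.18  0.33 -0.51  0.73  0.   -0.03] F [0.42 1.69 0.43] w 0.0001 yaw 102.1 tilt -1.0
```

View pics/s3.png

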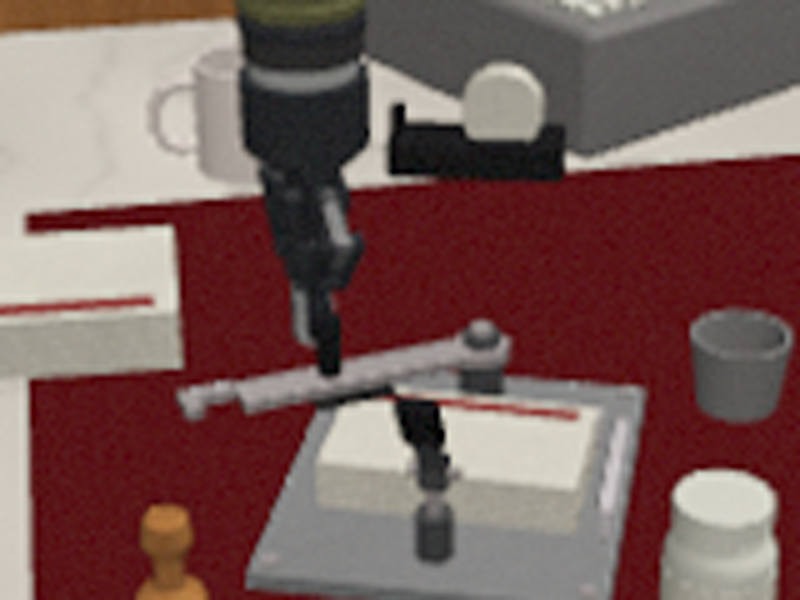

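The strap is turning: the post is at crop (328,345) with the finger behind it, and the stack hasn't moved. I continue along the arc.

>>> move_arm --motion "0.0005 -0.007 0 4 1; 0.001 -0.014 0 8 1; 0.002 -0.021 0 12 1; 0.004 -0.028 0 16 1; 0.006 -0.035 0 20 1"

```text
time_s: 4.47
tool_pos: [0.4836, 0.0514, 0.0675]
orientation: [0.252, 1.568, 0.81]
ft_force: [0.5, 2.8, 0.8]
gripper_width: 0.0001
```

```bash
python3 look.py 4
```

```text
4.47 tcp [0.4836 0.0514 0.0675] q [ 0.1   0.33 -0.51  0.73  0.   -0.45] F [0.53 2.81 0.76] w 0.0001 yaw 122.0 tilt -1.0
```

View pics/s4.png

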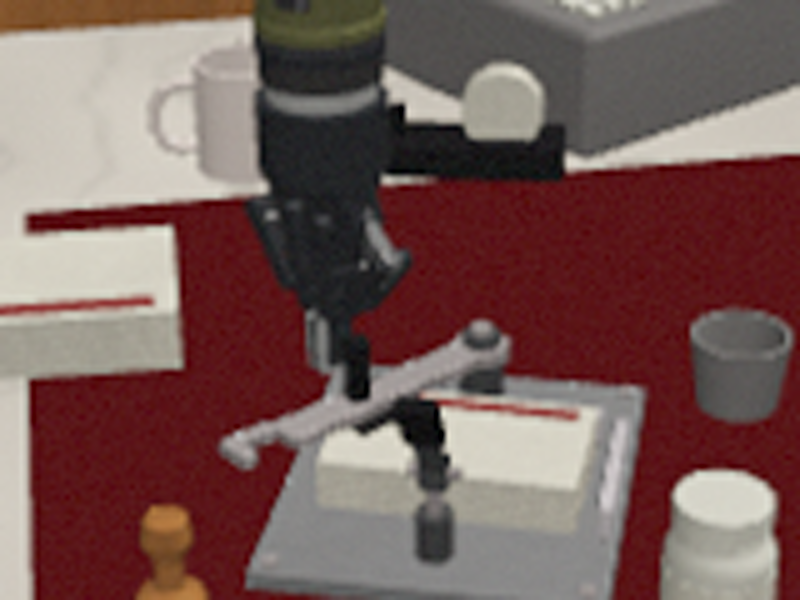

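View pics/t4.png

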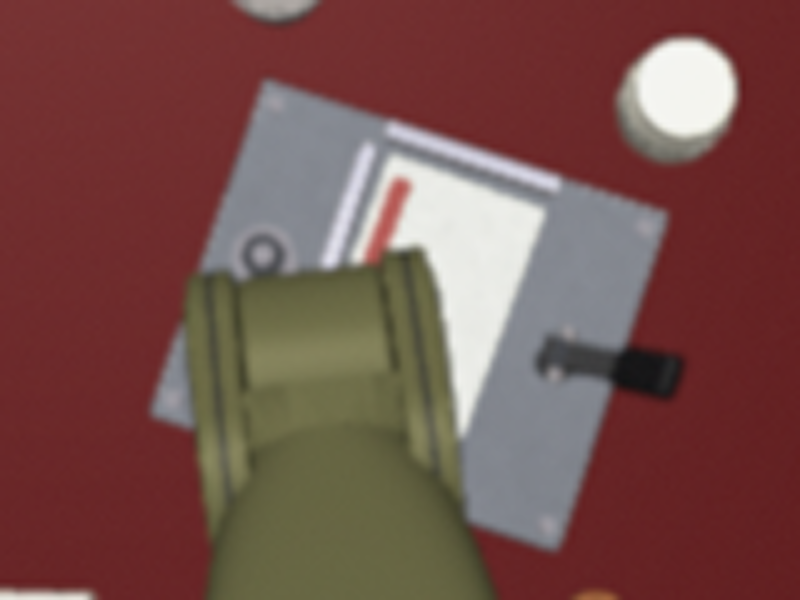

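>>> move_arm --motion "0.0035 -0.006 0 4 1; 0.0065 -0.0125 0 8 1; 0.010 -0.0185 0 12 1; 0.014 -0.0245 0 16 1; 0.0185 -0.0300 0 20 1"

```text
time_s: 5.2
tool_pos: [0.5006, 0.0207, 0.0671]
orientation: [1.414, 1.569, 2.318]
ft_force: [-2.7, 1.9, 1.8]
gripper_width: -0.0
```

```bash
python3 look.py 5
```

```text
5.2 tcp [0.5006 0.0207 0.0671] q [ 0.04  0.35 -0.47  0.75  0.   -0.86] F [-2.67  1.94  1.84] w -0.0 yaw 141.8 tilt -1.0
```

View pics/s5.png

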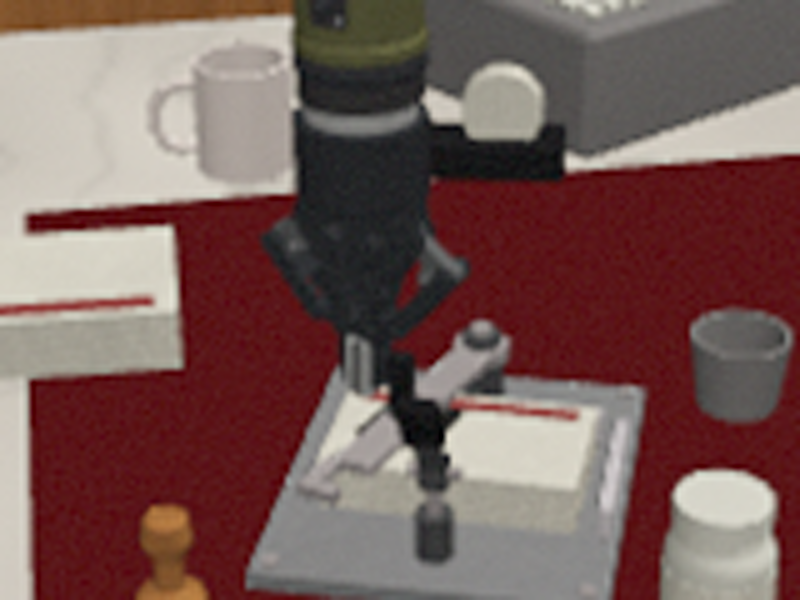

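>>> move_arm --motion "0.004 -0.004 0 3 1; 0.0085 -0.0085 0 6.5 1; 0.013 -0.012 0 10 1; 0.0175 -0.0150 0 13 1; 0.0225 -0.0185 0 16 1"

```text
time_s: 5.92
tool_pos: [0.5222, 0.0017, 0.0666]
orientation: [1.955, 1.568, 3.134]
ft_force: [-2.0, 0.8, 0.6]
gripper_width: 0.0
```

```bash
python3 look.py 6
```

```text
5.92 tcp [0.5222 0.0017 0.0666] q [ 0.    0.38 -0.42  0.77  0.   -1.18] F [-2.    0.8   0.64] w 0.0 yaw 157.6 tilt -1.0
```

View pics/s6.png

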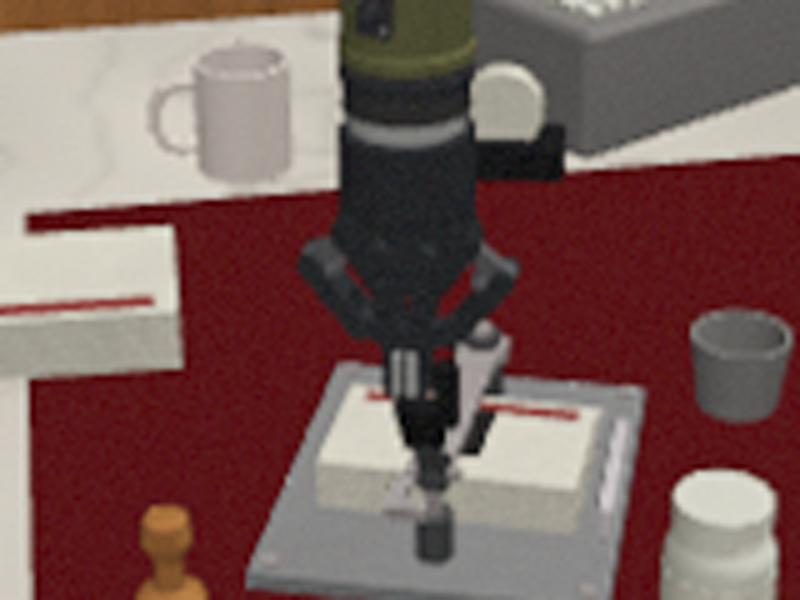

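View pics/t6.png

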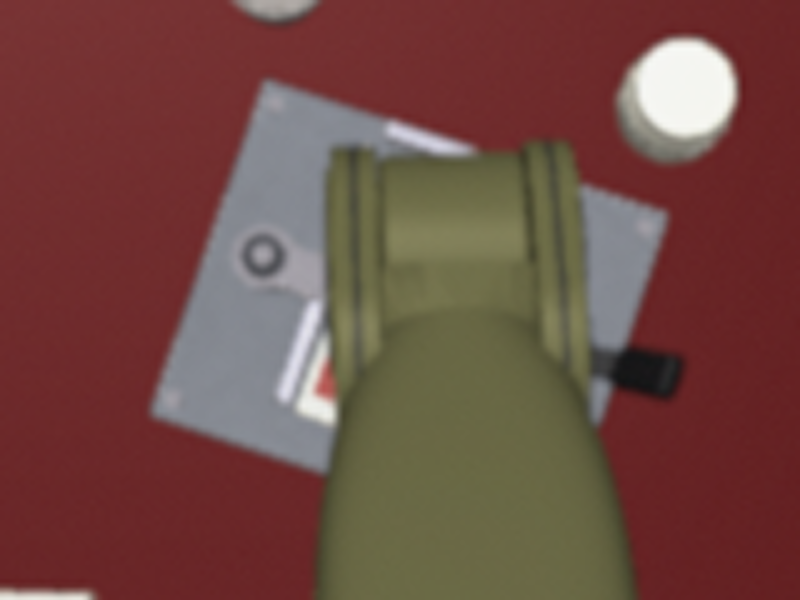

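>>> move_arm --motion "0.002 -0.001 0 1 1; 0.0035 -0.002 0 2 1; 0.0050 -0.0025 0 3 1; 0.0065 -0.003 0 4 1; 0.0075 -0.0033 0 4 1"

```text
time_s: 6.65
tool_pos: [0.5271, -0.0011, 0.0665]
orientation: [1.73, 1.563, 2.978]
ft_force: [-10.8, 2.2, 9.2]
gripper_width: -0.0003
```

```bash
python3 look.py 7
```

```text
6.65 tcp [ 0.5271 -0.0011  0.0665] q [-0.    0.39 -0.4   0.78  0.   -1.25] F [-10.79   2.2    9.16] w -0.0003 yaw 161.5 tilt -1.0
```

View pics/s7.png

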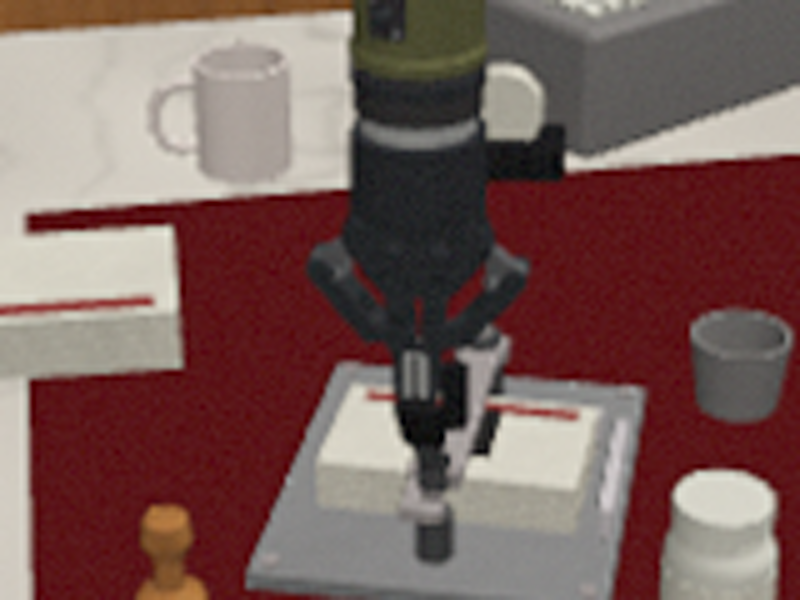

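Force is up to about 11 N, which looks like the hard stop. I push a little more to confirm, then back off and lift clear.

>>> move_arm --motion "0.0035 -0.001 0 0 1; 0.0045 -0.0014 0 0 1; 0.0045 -0.0014 0 0 1; 0.0045 -0.0014 0 0 1; 0.0045 -0.0014 0 0 1"

```text
time_s: 7.38
tool_pos: [0.5269, -0.0011, 0.0663]
orientation: [1.632, 1.554, 2.881]
ft_force: [-11.8, 3.7, 10.1]
gripper_width: -0.0004
```

>>> move_arm --motion "-0.008 0.0026 0 0 1; -0.018 0.0056 0 0 1; -0.022 0.007 0.02 0 1; -0.022 0.007 0.07 0 1; -0.022 0.007 0.13 0 1"

```text
time_s: 8.0
tool_pos: [0.5044, 0.0059, 0.1969]
orientation: [1.656, 1.554, 2.905]
ft_force: [2.2, -0.4, -0.8]
gripper_width: -0.0001
```

>>> move_arm --motion "-0.03 0 0.01 0 1; -0.06 0 0.01 0 1; -0.09 0 0.01 0 1; -0.12 0 0.01 0 1; -0.15 0 0.01 0 1"

```text
time_s: 8.62
tool_pos: [0.3538, 0.006, 0.207]
orientation: [1.635, 1.555, 2.884]
ft_force: [-0.1, 0.7, -0.0]
gripper_width: -0.0001
```

```bash
python3 look.py 8
```

```text
8.62 tcp [0.3538 0.006  0.207 ] q [ 0.01 -0.01 -0.52  1.07  0.   -1.24] F [-0.06  0.72 -0.03] w -0.0001 yaw 161.6 tilt -1.0
```

View pics/s8.png

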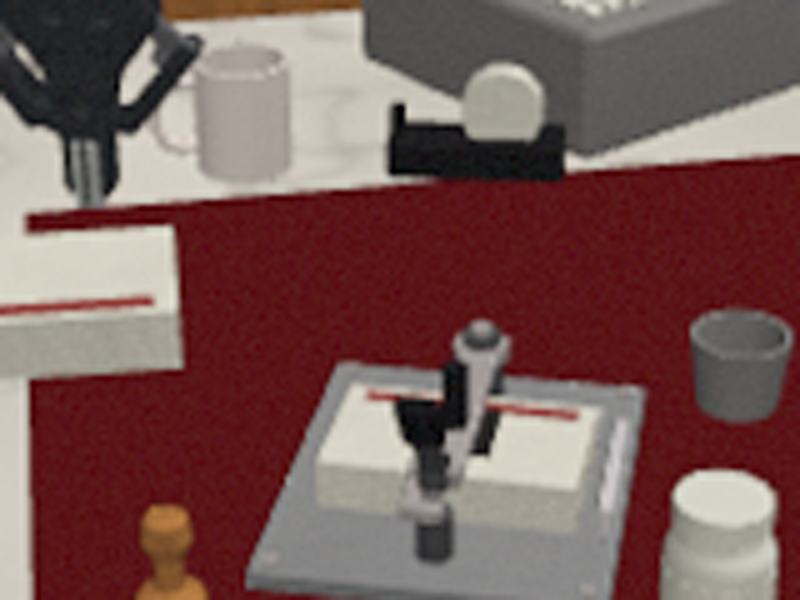

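View pics/t8.png

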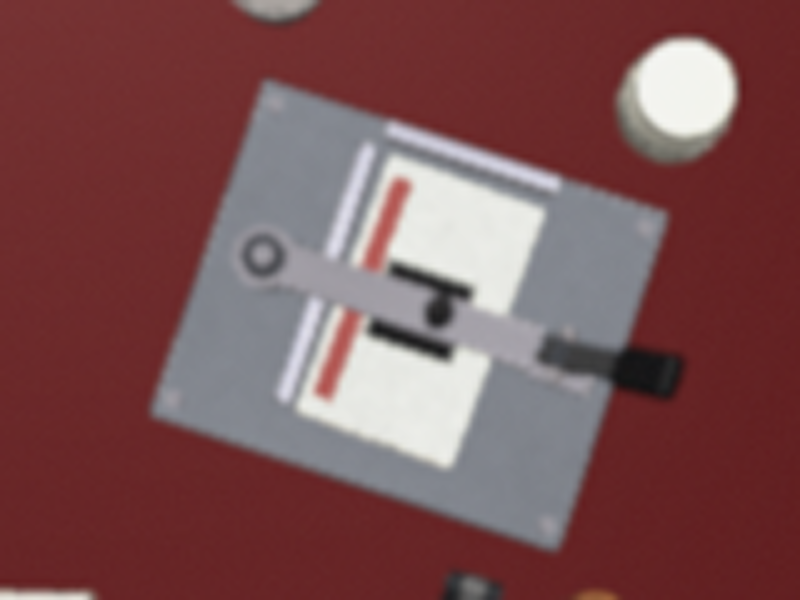

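```bash
python3 - <<'E'
from h import *
c=manip.capture('top')
V,U=np.mgrid[0:420,0:560]
p=cv2.undistortPoints(np.stack([U,V],-1).reshape(-1,1,2).astype(float),K(c),np.array(c['distortion'])).reshape(420,560,2)
X=np.array(c['xyz'])+(np.dstack([p,np.ones((420,560))])@Rm(c['attitude']).T)*c['depth'][...,None]
r=c['pixels'].astype(int)
for n,z in (('strap_pivot',.066),('post',.094),('lever_hinge',.07),('paddle',.123)):
    for m in manip.mark_of(n,c): print(n,np.round(m['location'],1),round(m['confidence'],2),atz(c,m['location'],{'strap_pivot':.054,'post':.074,'lever_hinge':.066,'paddle':.123}[n]).round(4))
# plate corners (crop px->px)
q=[(265,80),(667,212),(558,550),(150,415)]
q=[atz(c,(200+a/5,140+b/5),.012)[:2] for a,b in q]; q=np.array(q); print(q.round(4), q.mean(0))
for i in range(4):
    d=q[(i+1)%4]-q[i]; print(np.linalg.norm(d).round(4),np.degrees(np.arctan2(d[1],d[0])).round(1))
# strap line from its edges in crop: between posts
for a,b in ((300,267),(480,322)),: pass
# strap gray mask
m=(abs(X[...,2]-.054)<.006)&(X[...,0]>.5)&(X[...,0]<.6)&(X[...,1]<.075)&(X[...,1]>-.06)
g=r.max(-1); sat=r.max(-1)-r.min(-1)
m&=(g>120)&(g<185)&(sat<30)
P=X[m][:,:2]; print(len(P)); u,s,vt=np.linalg.svd(P-P.mean(0)); print(P.mean(0),np.degrees(np.arctan2(vt[0,1],vt[0,0])))
E
```

```text
strap_pivot [251.1 189.9] 0.76 [0.5855 0.0902 0.054 ]
post [286.2 202.5] 0.9 [ 0.5469 -0.0038  0.074 ]
lever_hinge [309.9 208.3] 0.79 [ 0.5304 -0.0675  0.066 ]
paddle [329.3 217.3] 0.53 [ 0.5014 -0.1127  0.123 ]
paddle [335.6 160. ] 0.46 [ 0.6507 -0.1344  0.123 ]
[[ 0.6865  0.0845]
 [ 0.6061 -0.1401]
 [ 0.4181 -0.0727]
 [ 0.499   0.1526]] [0.55242718 0.00606036]
0.2386 -109.7
0.1997 160.3
0.2394 70.3
0.1995 -19.9
399
[0.55466724 0.00941071] 68.95317584196114
```

The strap is home: its axis is at −111°, against −110° for the press axis, and it stopped hard with the finger held at about 12 N. The hook is at the stud, with the post at crop (438,310). Next, the fingertip goes above the inner side of the paddle.

>>> move_arm --motion "0.04 -0.026 0 -1 1; 0.08 -0.052 0 -1.4 1; 0.12 -0.079 0 -1.4 1; 0.16 -0.106 -0.01 -1.4 1; 0.1604 -0.106 -0.04 -1.4 1"

```text
time_s: 9.6
tool_pos: [0.5221, -0.1026, 0.1673]
orientation: [1.599, 1.562, 2.822]
ft_force: [-0.9, 0.3, 0.0]
gripper_width: -0.0
```

```bash
python3 look.py 9
```

```text
9.6 tcp [ 0.5221 -0.1026  0.1673] q [-0.19  0.31 -0.23  1.03  0.   -1.42] F [-0.88  0.27  0.02] w -0.0 yaw 160.1 tilt -1.0
```

View pics/s9.png

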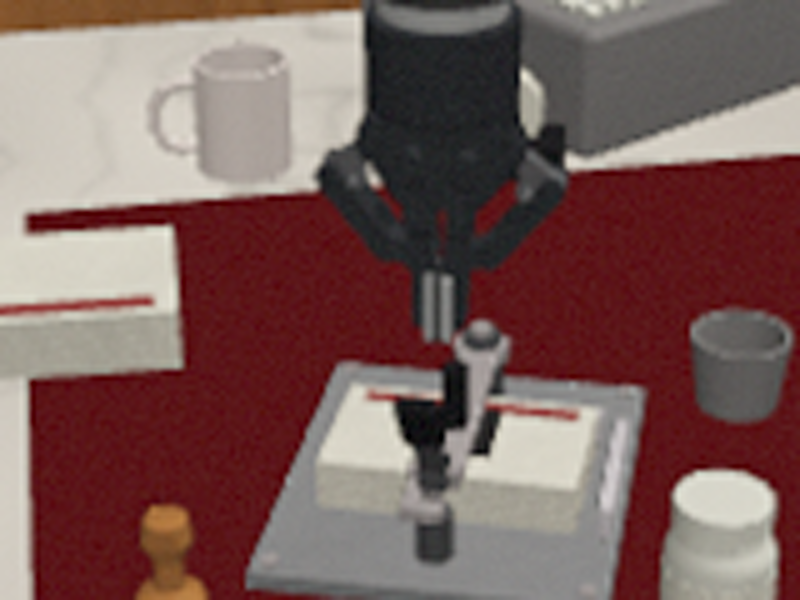

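>>> move_arm --motion "-0.008 0.002 -0.01 0 1; -0.008 0.0025 -0.034 0 1; -0.0095 -0.002 -0.039 0 1; -0.011 -0.0065 -0.044 0 1; -0.013 -0.0113 -0.049 0 1"

```text
time_s: 10.32
tool_pos: [0.5018, -0.1112, 0.1151]
orientation: [1.606, 1.549, 2.831]
ft_force: [-0.9, 5.0, 2.3]
gripper_width: 0.0
```

```bash
python3 look.py 10
```

```text
10.32 tcp [ 0.5018 -0.1112  0.1151] q [-0.22  0.34 -0.35  0.91  0.   -1.44] F [-0.92  4.95  2.28] w 0.0 yaw 160.2 tilt -1.0
```

View pics/s10.png

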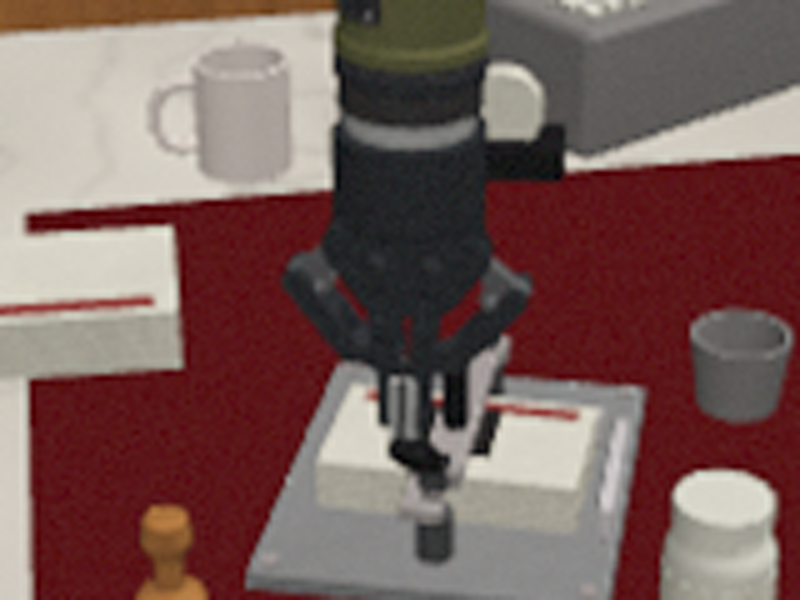

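The lever is moving down under the fingertip (paddle at crop (415,450)). The finger sits about 6 mm to the −x side, so I correct that while pressing on.

>>> move_arm --motion "0.003 -0.006 -0.005 0 1; 0.004 -0.0134 -0.011 0 1; 0.003 -0.017 -0.018 0 1; 0.002 -0.0204 -0.026 0 1; 0.001 -0.0215 -0.032 0 1"

```text
time_s: 11.05
tool_pos: [0.5036, -0.1343, 0.0823]
orientation: [1.705, 1.55, 2.929]
ft_force: [1.2, 1.3, 4.8]
gripper_width: -0.0001
```

```bash
python3 look.py 11
```

```text
11.05 tcp [ 0.5036 -0.1343  0.0823] q [-0.26  0.38 -0.38  0.83 -0.   -1.48] F [1.19 1.32 4.84] w -0.0001 yaw 160.1 tilt -1.0
```

View pics/s11.png

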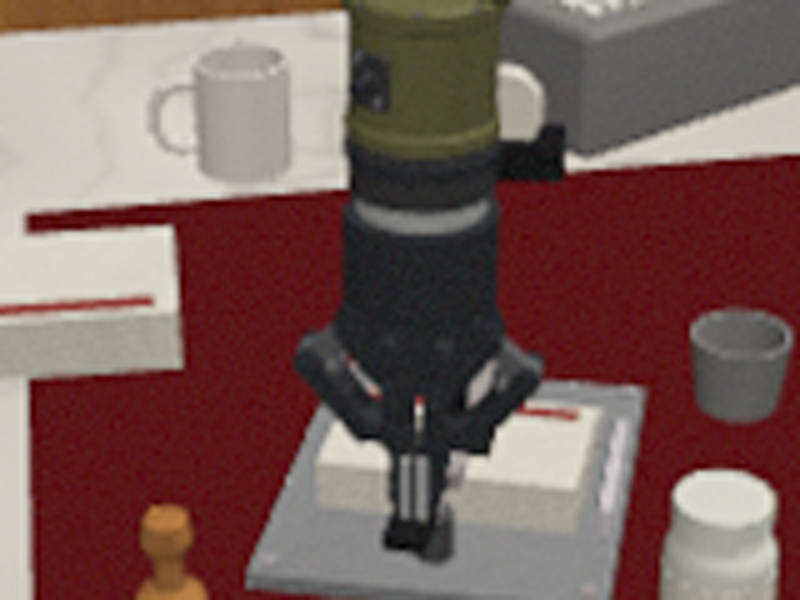

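>>> move_arm --motion "-0.001 0 -0.004 0 1; -0.001 0 -0.008 0 1; -0.001 0 -0.011 0 1; -0.001 0 -0.014 0 1; -0.001 0 -0.017 0 1"

```text
time_s: 11.78
tool_pos: [0.5027, -0.136, 0.068]
orientation: [1.92, 1.552, -3.141]
ft_force: [-9.1, -2.6, 40.3]
gripper_width: 0.0001
```

```bash
python3 st.py
```

```text
11.78 tcp [ 0.5027 -0.136   0.068 ] q [-0.26  0.39 -0.41  0.79 -0.   -1.48] F [-9.1  -2.6  40.28] w 0.0001 yaw 160.0 tilt -1.0
```

40 N at tip z 0.068 is the expected hard-stop height, so I lift straight off and back away.

>>> move_arm --motion "0 0 0.005 0 1; 0 0 0.03 0 1; 0 0 0.07 0 1; 0 0 0.11 0 1; 0 0 0.14 0 1"

```text
time_s: 12.4
tool_pos: [0.5022, -0.1357, 0.2089]
orientation: [1.895, 1.551, 3.118]
ft_force: [0.2, -0.2, -0.4]
gripper_width: -0.0001
```

>>> move_arm --motion "-0.03 0.02 0.01 0 1; -0.06 0.04 0.01 0 1; -0.09 0.06 0.01 0 1; -0.12 0.08 0.01 0 1; -0.15 0.1 0.01 0 1"

```text
time_s: 13.02
tool_pos: [0.3502, -0.0349, 0.218]
orientation: [1.863, 1.548, 3.086]
ft_force: [0.4, 0.6, 0.3]
gripper_width: -0.0001
```

```bash
python3 look.py 12; python3 - <<'E'
from h import *
c=pickle.load(open('top12.pkl','rb'));c0=pickle.load(open('top0.pkl','rb'))
for n in('side','top'):
    a=pickle.load(open(n+'12.pkl','rb'));save('full_%s.png'%n,a['pixels'])
V,U=np.mgrid[0:420,0:560]
p=cv2.undistortPoints(np.stack([U,V],-1).reshape(-1,1,2).astype(float),K(c),np.array(c['distortion'])).reshape(420,560,2)
X=np.array(c['xyz'])+(np.dstack([p,np.ones((420,560))])@Rm(c['attitude']).T)*c['depth'][...,None]
dark=c['pixels'].max(-1)<70
rel=X[...,:2]-np.array([.5236,-.0739]); out=rel@np.array([-.3387,-.9409]); lat=rel@np.array([.9409,-.3387])
for o in range(10,100,10):
    m=(abs(out-o/1e3)<.004)&(abs(lat)<.008); print(o,np.median(X[...,2][m]).round(4),m.sum())
E
```

```text
13.03 tcp [ 0.3502 -0.0349  0.218 ] q [-0.1  -0.01 -0.5   1.11 -0.   -1.32] F [0.39 0.65 0.32] w -0.0001 yaw 160.0 tilt -1.0
10 0.0706 19
20 0.0694 20
30 0.0684 22
40 0.0688 23
50 0.068 23
60 0.0686 21
70 0.0685 17
80 0.0666 21
90 0.0646 12
```

View pics/s12.png

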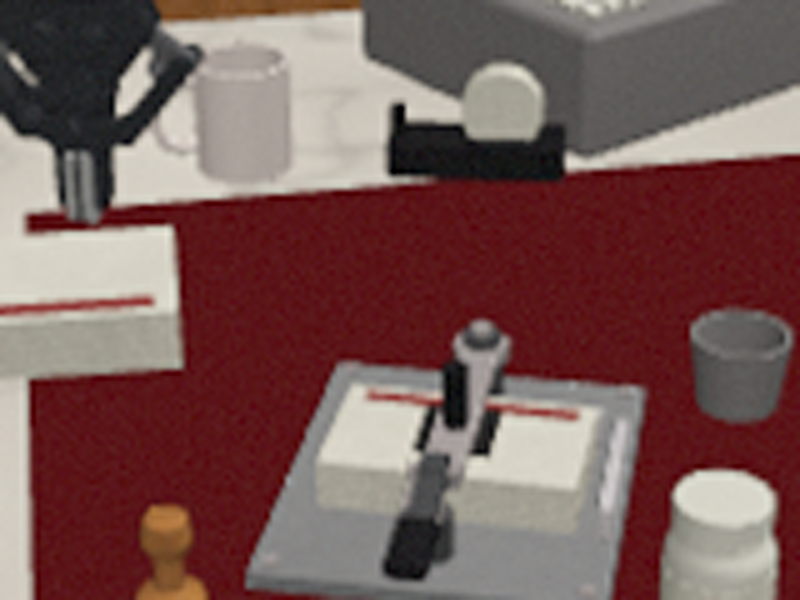

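View pics/t12.png

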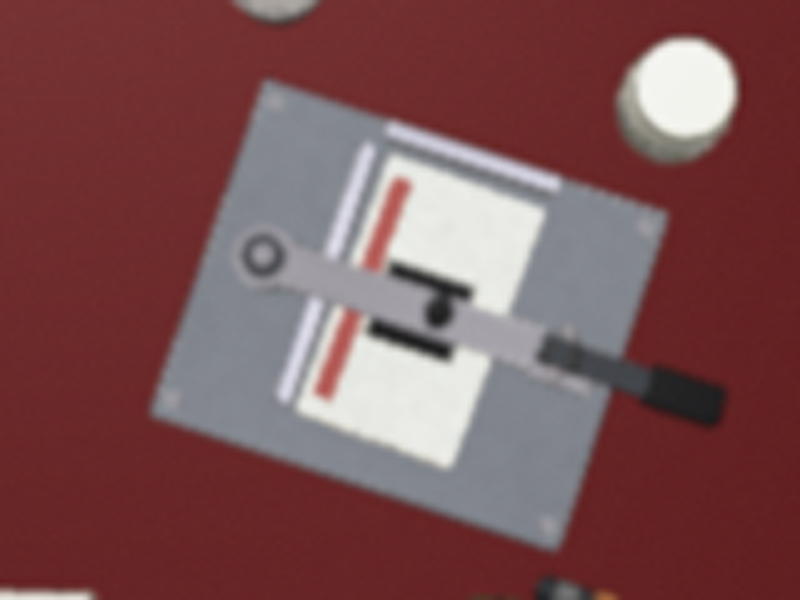

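View pics/full_top.png

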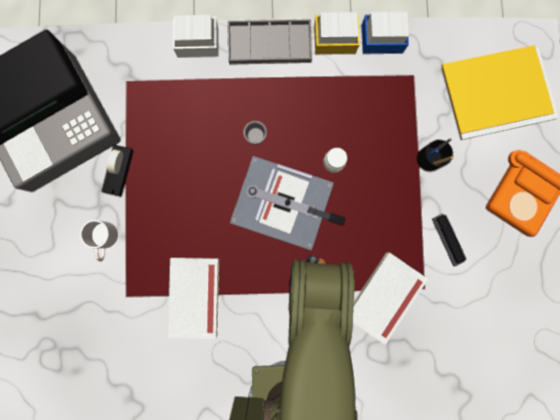

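```bash
python3 -c "
from rig import manip
print(manip.sign_off(), manip.sense()['time_s'])"
```

```text
the job is handed in; nothing more can be done
the job is handed in; nothing more can be done
```

The stack is clamped and the job was handed in at about 13 s; no verdict was reported.

- **Strap:** I pushed it by its post with the outside of the shut fingers until it stopped at the stud. A further push at about 12 N moved it no further. Seen from above, its axis matches the press axis to within about 1°.
- **Lever:** Only then did I push the cam lever down with the fingertips, to a firm stop at 40 N. After I lifted off, depth readings showed it lying level and staying there, with its top at about 65–70 mm.
- **Surroundings:** In the last pictures the slips and the bystanders are where they were at the start, and the arm is clear. The stamp was hidden by the arm in the last top view, but the side view shows it standing in place.

**Disagreements:**
- The networks' top and side marks differed by up to about 14 mm (pivot and post). I used depth readings and the plate's corners instead.
- The fingertip ran about 6 mm off the lever's centreline at first, and I corrected it partway down.

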